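# Set the batch-number drum of the marking unit to 3

## Task

Set the batch-number drum of the marking unit to 3 for the next batch: lay the closed fingertips on its round finger plate, push it down gently to unlock the drum, turn it until the 3 stands in the small window, and let it spring back up so that it locks there. Never push the unit with more than about 20 N, and leave the piston, the bearing and the grease tub where they are.

Things in the scene. Friction and masses are not known exactly. Their poses are not given: they have to be found in the camera images.
- number_unit: number box of the marking unit, fixed to the bench: grey square housing 156 x 156 mm, flat cover 50 mm above the bench, on a steel foot plate 196 mm long along its x. Origin: centre of its underside, on the drum's upright axis. x points from the window side (towards the robot) to the far side, z up. A round finger plate stands above the cover on the same axis.
- plate_nominal (a point): nominal centre of the finger plate's flat top face, 80 mm above the bench with the drum up and locked. The plate is a smooth aluminium disc, 92 mm wide and 8 mm thick, with a dark centre cap 18 mm wide and a knurled rim. It is screwed onto its stem by hand: it really stands up to 8 mm higher or lower, which is not measured, so feel for it.
- drum_axis (a point): drum axis at cover height (50 mm above the bench). The finger plate turns with the drum about it. A closed fingertip pressed on the flat of the plate, about 30 mm from the axis, and moved in an arc round the axis drags the drum with it by friction; the drum needs less than 0.1 N m once unlocked, and the fingertip may slip a little on the plate.
- index_ring (a point): hidden lock ring under the cover, on the axis, one gap per number. The drum is sprung up; up, its pin in a gap blocks it. The plate gives from about 4 N, then 1.5 N per mm; 4.5 mm down (11 N) it is free, at 7 mm (15 N) it bottoms hard. Let go, it springs up and locks if a number is within 0.1 rad of mid-window, else it stays 4.5 mm low, unlocked. It is left so at the start, mostly.
- window (a point): centre of the small window in the cover (28 mm radially, 26 mm across), 61.5 mm from the axis on the unit's -x side, which faces the robot; black digits 0 to 9 on a white drum face pass under it, each upright to a reader at that side
- drum (a joint): angle of the number drum about the upright axis, rad, counter-clockwise from above positive, turns without end: number n stands in the middle of the window at n x 0.6283 (any whole number of turns of 6.2832 added), so 3 stands at 1.885
- piston: bystander: plain metal piston 58 mm wide, 52 mm high, standing by the unit; origin at the centre of its underside
- bearing_1: bystander: ball bearing 47 mm wide, 14 mm thick, lying before the unit; origin at the centre of its underside
- grease_tub: bystander: round tub 77 mm wide, 64 mm high, standing by the unit; origin at the centre of its underside
Things that resemble listed ones, but are neither listed nor needed, are in the scene too. Leave any purple look-alike of the number_unit alone.

How it is judged:
By the outcome, as a careful person would: the job done as asked, in the order asked, and still so for the second after the job is handed in, with the robot touching nothing.
It also fails if it takes over 42 s, if anything falls off the work surface, if the arm or the gripper's body presses on something with over 40 N, if the wrist force passes 120 N, or if a joint passes its speed limit or range.

## Robot

A 7-joint arm with a two-finger parallel gripper is mounted at the origin on the work surface; the furniture and walls round the work are solid. World frame = base frame: x ahead of the robot, y to its left, z up, the work surface at z = 0. Lengths are in m, angles in rad, forces in N, time in s.
With the tool pointing down it reaches from about 0.425 to 0.975 m from the base axis. Payload 16.7 kg.
Tool frame: the origin (TCP) lies at the very end of the fingers, on their centre line; the grasp point (between the pads) lies 19 mm behind it (r.hold_point_z is the z of the grasp point in the tool frame, in m); z points along the fingers, y is the line along which they close (so a half turn about z gives the same grasp; the last joint's range is limited). The gripper opens to 85 mm and grips with 20 to 120 N. Pads are 22 mm wide; open, the fingers measure 114 mm over their backs; the gripper's body (76 mm by 85 mm) begins 54 mm behind the grasp point. The pads swing forward as they close: fully open they stand 13 mm farther back than shut.
Start: joints at [1.044, 0.426, 0.074, 1.606, -0.034, 1.111, -0.067], TCP at [0.248, -0.628, 0.231] pointing down, gripper open.
Joint ranges: [-2.85, 2.85], [-0.5, 2.14], [-1.23, 1.37], [0.21, 2.46], [-1.02, 4.16], [0.16, 2.05], [-2.73, 2.73]. Speed limits (rad/s): [1.89, 1.89, 2.39, 2.39, 3.01, 3.01, 3.01].

## Interface

Orientations are given as a unit quaternion [w, x, y, z].
In Python, from bench import r gives the robot as it stands.
- The arm moves only by the tool arm_command, never from a script. Its argument "plan" is a list of rows, each a list of 7 numbers: the shift along the world's x, y, z in mm, then the turn, a rotation vector about the world's x, y, z in degrees, then the closure, from 0 (fully open) to 1 (shut). A call has 1 to 10 rows; each row is the pose to reach, as a shift and turn from the pose commanded when the call began; what a row does not reach only later rows make up. A row lasts 1/10 s, in which the tool goes at most 50 mm and 8.59 degrees, less where a joint would pass 70% of its speed; a pose out of reach is approached as far as the arm can. A call with a gripper value outside its range is refused whole. The fingers move at their own pace and stop on an object; "squeeze" is the grip in N (left out, the last holds). Time passes only in rows, so rows that repeat a pose let the fingers close. It gives the time, the measured TCP pose, the force, the opening and the grip force at its end, in the units of the state.
- r.read_state(): the state, without advancing time (a new reading comes with each control period).
- r.capture(name): name is "side" or "top" or "wrist"; returns a dict with "image" (384x512x3 uint8, red, green, blue), "K" (3x3 intrinsics, pixels), "extrinsics" (4x4, takes a point from camera to world coordinates). Camera axes: x right, y up, looking along -z (the intrinsics and any distortion apply to the point x, -y, -z); pixel columns grow to the right and rows downward; lengths in m; the calibration is good to about 2 mm. A picture is of the moment at which its call begins. There is no depth.
- r.finish_job(): hands the job in; it is judged then, once.
The state is a dict: "time": time; "joint_pos": joint angles; "qvel": joint speeds; "tau": joint torques, N m; "tool_pos": TCP position; "tool_rot": TCP orientation; "ft_force": force on the tool from outside, world axes, zero at the start; "ft_torque": the same for the moment, N m; "opening": finger opening in m; "grip_force": force on a finger pad.
Only numpy, scipy, OpenCV 4.12 (cv2) and the standard library are available. Lean on these libraries where they do the work, as an engineer would, in place of code of your own. Each camera call takes 0.05 s, during which the arm holds its last target. There are 200 camera calls.

## Working session

There is one attempt and no reset: what is moved stays moved. The work goes in short steps, Python scripts to look and compute and a tool call to move; the robot and the scene stay as the last step left them, time stands still between calls to the robot, and variables do not carry over. Pictures are saved under pics/ and viewed, at most 10 in all, crops included, and the job is handed in when it is done.

Besides the shell and the picture viewer there is one more tool, called after ">>>" in YAML: its name, and indented under it one key for each argument. arm_command: Moves the arm, as the interface text tells. Its arguments: {"type":"object","properties":{"plan":{"type":"array","items":{"type":"array","items":{"type":"number"}}},"squeeze":{"type":"number"}},"required":["plan"]}

```bash
mkdir -p pics; python3 - <<'E'
from bench import r
import cv2,numpy as np
ims=[]
for n in("top","side"):
    c=r.capture(n); cv2.imwrite(f"pics/{n}0.png",c["image"][...,::-1]); np.savez(f"{n}0.npz",**c)
    print(n,c["K"].round(1).tolist(),c["extrinsics"].round(3).tolist(),[k for k in c])
s=r.read_state();print(s)
E
```

```text
top [[346.6, 0.0, 245.8], [0.0, 346.6, 187.0], [0.0, 0.0, 1.0]] [[0.013, 0.993, -0.115, 0.298], [-1.0, 0.01, -0.024, 0.182], [-0.023, 0.116, 0.993, 0.933], [0.0, 0.0, 0.0, 1.0]] ['image', 'K', 'extrinsics']
side [[434.1, 0.0, 256.3], [0.0, 434.1, 191.4], [0.0, 0.0, 1.0]] [[-0.93, 0.191, -0.313, 0.085], [-0.366, -0.461, 0.808, 1.006], [0.01, 0.867, 0.499, 0.563], [0.0, 0.0, 0.0, 1.0]] ['image', 'K', 'extrinsics']
{'time': 0.1, 'joint_pos': array([ 1.04446799,  0.42667136,  0.07381574,  1.60652587, -0.0340868 ,
        1.11077741, -0.06711812]), 'qvel': array([-6.96101414e-04, -1.41727765e-03, -2.84433972e-03, -2.58308916e-03,
       -1.89134089e-03,  5.21691402e-04,  7.93390045e-05]), 'tau': array([ 1.08799976e-02, -9.51540184e+01,  3.77290294e+00, -4.64402926e+01,
        1.98226160e-02,  6.37226942e-03,  1.80880256e-04]), 'tool_pos': array([ 0.24824742, -0.62731349,  0.2306858 ]), 'tool_rot': array([-5.43740508e-04,  9.82303226e-01,  1.87296705e-01, -1.42070644e-04]), 'ft_force': array([ 0.35401101, -0.07410608, -0.02496644]), 'ft_torque': array([-0.04710051, -0.00929339, -0.01289263]), 'grip_force': 0.0, 'opening': 0.0850981095343737}
```

View pics/top0.png

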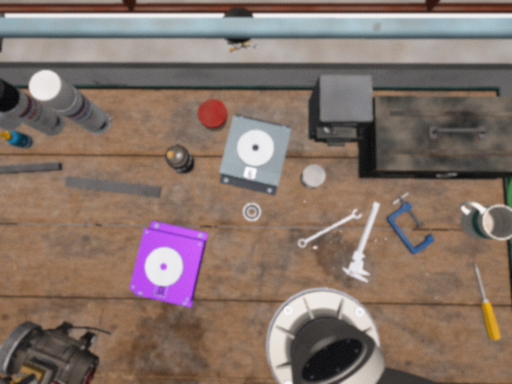

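View pics/side0.png

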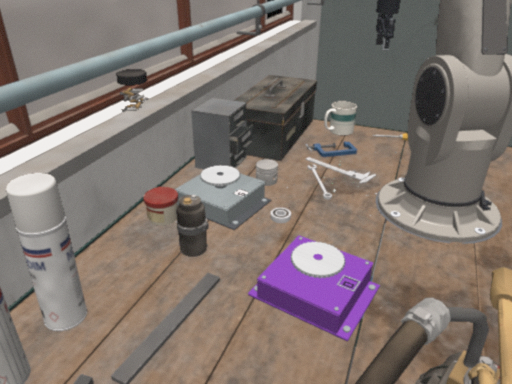

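The top view shows two candidates. One is the grey number box, with its plate at px (255,148) and window at (249,173). The other is the purple look-alike, plate at (164,267), which I'll leave alone. I choose the grey one. The tub is at (213,113), the piston at (313,176) and the bearing at (252,212).

```bash
cat > h.py <<'E'
import numpy as np,cv2
def ray(c,u,v,z):
    K,E=c["K"],c["extrinsics"]
    d=E[:3,:3]@np.array([(u-K[0,2])/K[0,0],-(v-K[1,2])/K[1,1],-1.])
    o=E[:3,3]; return o+d*(z-o[2])/d[2]
def proj(c,p):
    K,E=c["K"],c["extrinsics"]
    q=E[:3,:3].T@(np.asarray(p)-E[:3,3]); return np.array([K[0,2]-K[0,0]*q[0]/q[2],K[1,2]+K[1,1]*q[1]/q[2]])
E
python3 - <<'E'
from h import *
t=dict(np.load("top0.npz"));s=dict(np.load("side0.npz"))
def plate(c,box):
    u0,v0,u1,v1=box
    g=cv2.cvtColor(c["image"],cv2.COLOR_RGB2GRAY)[v0:v1,u0:u1]
    m=(g>205).astype(np.uint8)
    cs,_=cv2.findContours(m,cv2.RETR_EXTERNAL,cv2.CHAIN_APPROX_NONE)
    k=max(cs,key=cv2.contourArea); e=cv2.fitEllipse(cv2.convexHull(k)); return np.array(e[0])+[u0,v0],e[1]
for n,c,b in(("t",t,(225,120,290,165)),("s",s,(190,155,250,192))):
    p,a=plate(c,b); print(n,p,a,ray(c,*p,.08).round(4))
# window and housing
print("window",ray(t,249,173,.05).round(4))
for n,uv,z in(("piston",(313,176),.05),("bearing",(252,212),.014),("tub",(213,113),.064)): print(n,ray(t,*uv,z).round(3))
# foot plate corners
im=t["image"][...,::-1]; a=cv2.resize(im[105:200,210:300],None,fx=5,fy=5,interpolation=cv2.INTER_CUBIC)
b=cv2.resize(s["image"][...,::-1][155:230,165:280],None,fx=3,fy=3,interpolation=cv2.INTER_CUBIC)
o=np.zeros((475,800,3),np.uint8);o[:475,:450]=a;o[:225,450:795]=b
cv2.imwrite("pics/crop.png",o)
E
```

```text
t [255.01258469 147.24983025] (35.17977523803711, 36.214019775390625) [0.498  0.1806 0.08  ]
s [219.69797134 174.06379318] (17.10381507873535, 37.15936279296875) [0.4997 0.1797 0.08  ]
window [0.4372 0.1954 0.05  ]
piston [0.431 0.031 0.05 ]
bearing [0.339 0.187 0.014]
tub [0.592 0.29  0.064]
```

View pics/crop.png

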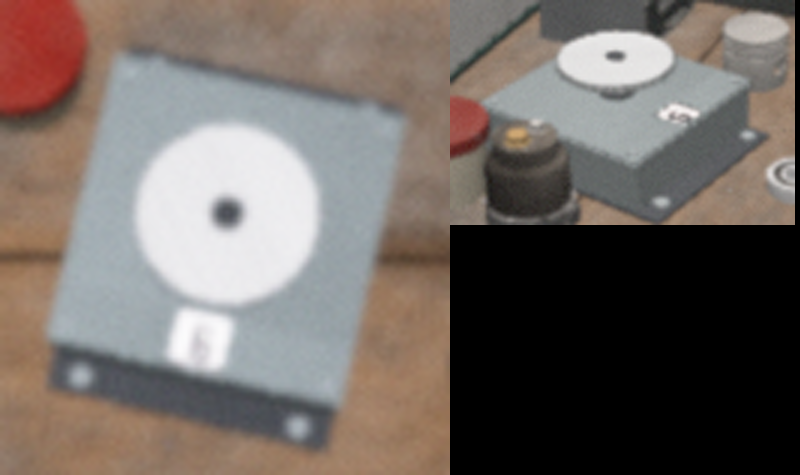

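The crop confirms the grey unit. Its plate is at px (255,147), axis ≈ (0.499, 0.180), with the window on the robot side. The digit there looks like a 5 or 6. I'll move over it with the fingers shut and look with the wrist camera.

>>> arm_command:
  plan:
    - [20,40,20,0,0,8,1]
    - [40,80,40,0,0,16,1]
    - [65,120,60,0,0,24,1]
    - [90,165,70,0,0,32,1]
    - [110,210,70,0,0,40,1]
    - [130,255,70,0,0,48,1]
    - [145,300,70,0,0,56,1]
    - [160,345,70,0,0,64,1]
    - [170,390,70,0,0,72,1]
    - [175,435,70,0,0,80,1]

```text
time: 1.1
tool_pos: [0.4236, -0.1906, 0.3011]
tool_rot: [-0.0, 0.63, 0.777, -0.0]
ft_force: [1.7, -0.3, 0.1]
opening: -0.0
grip_force: 0.0
```

>>> arm_command:
  plan:
    - [5,45,0,0,0,0,1]
    - [10,90,0,0,0,0,1]
    - [15,135,0,0,0,0,1]
    - [20,180,0,0,0,0,1]
    - [25,225,0,0,0,0,1]
    - [30,270,0,0,0,0,1]
    - [30,315,0,0,0,0,1]
    - [30,350,0,0,0,0,1]
    - [30,372,0,0,0,0,1]
    - [30,372,0,0,0,0,1]

```text
time: 2.1
tool_pos: [0.4526, 0.1825, 0.3012]
tool_rot: [-0.001, 0.63, 0.776, 0.0]
ft_force: [0.3, -1.0, 0.2]
opening: -0.0001
grip_force: 0.0
```

```bash
python3 - <<'E'
from bench import r
from h import *
s=r.read_state(); print(s["time"],s["tool_pos"],s["tool_rot"],s["joint_pos"].round(2),s["ft_force"],s["opening"])
c=r.capture("wrist");np.savez("w1.npz",**c)
print(c["K"].round(1).tolist(),c["extrinsics"].round(3).tolist())
cv2.imwrite("pics/w1.png",c["image"][...,::-1])
E
```

```text
2.1 [0.45264282 0.18247374 0.30118325] [-5.85015778e-04  6.30426653e-01  7.76248550e-01  2.85222610e-04] [ 0.21  0.11 -0.77  1.89  0.09  1.17 -0.38] [ 0.31473471 -0.99803425  0.17989287] -8.207874474544935e-05
[[291.7, 0.0, 249.2], [0.0, 291.7, 189.5], [0.0, 0.0, 1.0]] [[0.979, -0.195, -0.064, 0.435], [0.205, 0.93, 0.305, 0.261], [-0.0, -0.312, 0.95, 0.443], [0.0, 0.0, 0.0, 1.0]]
```

View pics/w1.png

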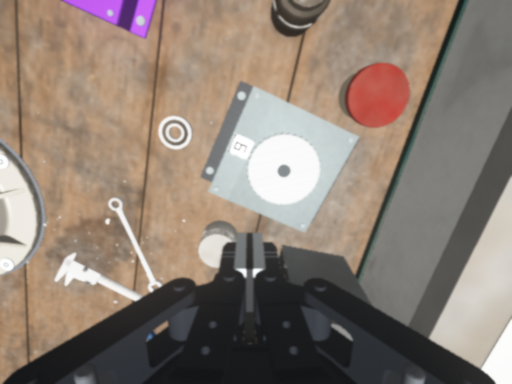

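The wrist view shows the plate at px (284,170) with its cap, and the window at (242,147). The digit appears sideways there, so I'll rectify a crop to read it and refine the axis.

```bash
cat >> h.py <<'E'
def rectify(c,A,yaw,S=8,zc=.045):
    # view of the window, unit -x down; S px per mm, 60x50 mm about the window centre (drum face z guess)
    x=np.array([np.cos(yaw),np.sin(yaw)]);y=np.array([-x[1],x[0]])
    w=np.asarray(A)-.0615*x
    dst=[];src=[]
    for a,b in((25,30),(25,-30),(-25,-30),(-25,30)):
        p=w+x*a/1e3+y*b/1e3; src.append(proj(c,[*p,zc])); dst.append([(30-b)*S,(25-a)*S])
    H=cv2.getPerspectiveTransform(np.float32(src),np.float32(dst))
    return cv2.warpPerspective(c["image"][...,::-1],H,(60*S,50*S),flags=cv2.INTER_CUBIC)
E
python3 - <<'E'
from h import *
c=dict(np.load("w1.npz"))
g=cv2.cvtColor(c["image"],cv2.COLOR_RGB2GRAY); m=np.zeros_like(g); m[125:215,243:330]=(g[125:215,243:330]>215)
k=max(cv2.findContours(m,cv2.RETR_EXTERNAL,cv2.CHAIN_APPROX_NONE)[0],key=cv2.contourArea); e=cv2.fitEllipse(cv2.convexHull(k))
A=ray(c,*e[0],.08);print("axis",e,A)
m2=np.zeros_like(g); m2[130:165,225:256]=g[130:165,225:256]>200
k=max(cv2.findContours(m2,cv2.RETR_EXTERNAL,cv2.CHAIN_APPROX_NONE)[0],key=cv2.contourArea);w=cv2.minAreaRect(k)
W=ray(c,*w[0],.05);print("win",w,W)
# foot corners bolts: (242,96),(208,171) on foot plate front edge
P,Q=ray(c,243,84,.003),ray(c,205,178,.003); d=P-Q; print("yaw from foot edge",np.arctan2(-d[0],d[1]))
d=A-W; yaw=np.arctan2(d[1],d[0]);print("yaw",yaw,np.hypot(*d[:2]))
t=dict(np.load("top0.npz"))
cv2.imwrite("pics/win.png",np.vstack([cv2.resize(rectify(x,A[:2],yaw),(360,300)) for x in(c,t)]))
E
```

```text
axis ((279.927490234375, 164.83018493652344), (73.26917266845703, 85.51399230957031), 133.57928466796875) [0.49083643 0.18447213 0.08      ]
win ((240.0, 147.0), (34.0, 30.0), 90.0) [0.43672985 0.19110016 0.05      ]
yaw from foot edge -0.2048847530802226
yaw -0.12189216730941801 0.05451103374460484
```

View pics/win.png

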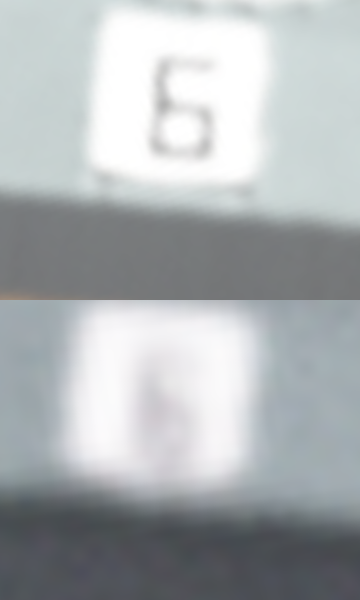

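It's a clear 6, roughly centred, so the drum must turn about -1.885 rad (-108°, clockwise). I take the axis as (0.499, 0.180). Next I go to the arc start at azimuth 70°, r 30 mm, and stay above the plate.

>>> arm_command:
  plan:
    - [8,4,-40,0,0,8,1]
    - [16,8,-80,0,0,16,1]
    - [24,12,-115,0,0,24,1]
    - [34,16,-150,0,0,32,1]
    - [44,20,-175,0,0,40,1]
    - [52,24,-190,0,0,48,1]
    - [56,26,-198,0,0,54,1]
    - [56,26,-201,0,0,54,1]
    - [56,26,-201,0,0,54,1]

```text
time: 3.05
tool_pos: [0.5091, 0.2043, 0.0999]
tool_rot: [-0.0, 0.214, 0.977, -0.0]
ft_force: [0.5, -0.6, -0.2]
opening: -0.0001
grip_force: 0.0
```

```bash
python3 - <<'E'
from bench import r
from h import *
s=r.read_state(); print(s["time"],s["tool_pos"],s["tool_rot"],s["joint_pos"].round(2),s["ft_force"],s["opening"])
o=[]
for n in("top","side"):
    c=r.capture(n);im=c["image"][...,::-1]
    p=proj(c,[.49,.18,.06]).astype(int); o.append(cv2.resize(im[max(p[1]-50,0):p[1]+50,p[0]-65:p[0]+65],(520,400),interpolation=cv2.INTER_CUBIC)[:300])
cv2.imwrite("pics/two.png",np.vstack(o))
w=dict(np.load("w1.npz"));print(ray(w,284,170.5,.08))
E
```

```text
3.05 [0.5090973  0.20430911 0.09988725] [-4.72277334e-04  2.13538196e-01  9.76934515e-01 -4.11281047e-04] [ 0.16  0.51 -0.82  1.97  0.48  0.88  0.22] [ 0.52719753 -0.5820744  -0.20021265] -8.623655697888315e-05
[0.49771226 0.17830696 0.08      ]
```

View pics/two.png

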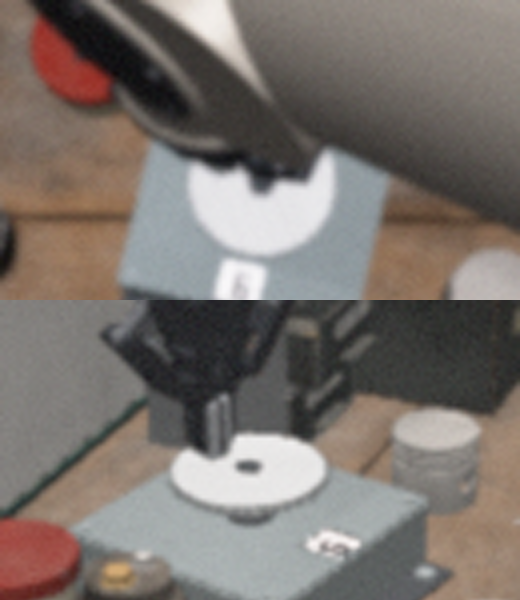

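The tip hovers over the far-left part of the plate, clear of everything, and the window is still visible. Now I'll feel downward.

>>> arm_command:
  plan:
    - [0,0,-5,0,0,0,1]
    - [0,0,-10,0,0,0,1]
    - [0,0,-12,0,0,0,1]
    - [0,0,-12,0,0,0,1]

```text
time: 3.55
tool_pos: [0.5091, 0.2053, 0.088]
tool_rot: [-0.0, 0.211, 0.977, -0.0]
ft_force: [-0.3, -0.3, -0.3]
opening: 0.0
grip_force: 0.0
```

>>> arm_command:
  plan:
    - [0,0,-1,0,0,0,1]
    - [0,0,-2,0,0,0,1]
    - [0,0,-3,0,0,0,1]
    - [0,0,-3,0,0,0,1]

```text
time: 3.95
tool_pos: [0.5093, 0.2054, 0.0852]
tool_rot: [-0.0, 0.211, 0.977, -0.0]
ft_force: [0.1, 0.7, -0.2]
opening: 0.0001
grip_force: 0.0
```

>>> arm_command:
  plan:
    - [0,0,-1,0,0,0,1]
    - [0,0,-2,0,0,0,1]
    - [0,0,-3,0,0,0,1]
    - [0,0,-3,0,0,0,1]

```text
time: 4.35
tool_pos: [0.5092, 0.2053, 0.0822]
tool_rot: [-0.0, 0.211, 0.977, -0.0]
ft_force: [1.1, -0.2, -0.2]
opening: -0.0003
grip_force: 0.0
```

>>> arm_command:
  plan:
    - [0,0,-1,0,0,0,1]
    - [0,0,-2,0,0,0,1]
    - [0,0,-2,0,0,0,1]

```text
time: 4.65
tool_pos: [0.5096, 0.2057, 0.0806]
tool_rot: [0.0, 0.211, 0.977, 0.0]
ft_force: [-0.3, 0.6, 5.4]
opening: -0.0001
grip_force: 2.8
```

>>> arm_command:
  plan:
    - [0,0,-1,0,0,0,1]
    - [0,0,-2,0,0,0,1]
    - [0,0,-2,0,0,0,1]

```text
time: 4.95
tool_pos: [0.5097, 0.2059, 0.0787]
tool_rot: [0.0, 0.211, 0.977, 0.0]
ft_force: [0.3, 2.1, 8.2]
opening: 0.0001
grip_force: 4.1
```

The plate top is at about 0.0815 with the drum up. It is free at 0.077 and bottoms at 0.0745, so I aim for 0.0762.

>>> arm_command:
  plan:
    - [0,0,-1,0,0,0,1]
    - [0,0,-2,0,0,0,1]
    - [0,0,-2.5,0,0,0,1]
    - [0,0,-2.5,0,0,0,1]

```text
time: 5.35
tool_pos: [0.5099, 0.2062, 0.0765]
tool_rot: [0.001, 0.211, 0.977, 0.001]
ft_force: [-1.5, 0.6, 11.7]
opening: -0.0
grip_force: 5.7
```

```bash
python3 - <<'E'
from bench import r
import numpy as np
s=r.read_state(); p=s["tool_pos"]; print(p,s["ft_force"],s["joint_pos"].round(2))
A=np.array([.4985,.1797]); d=p[:2]-A; print(np.hypot(*d),np.degrees(np.arctan2(d[1],d[0])))
for a in range(0,-121,-6):
    t=np.radians(a);R=np.array([[np.cos(t),-np.sin(t)],[np.sin(t),np.cos(t)]]); print(a,((R@d-d)*1e3).round(1).tolist())
E
```

```text
[0.50994337 0.20616232 0.07652094] [-1.47452199  0.57777757 11.65851312] [ 0.13  0.54 -0.8   1.98  0.52  0.84  0.19]
0.028830624780263107 66.61440931949573
0 [0.0, 0.0]
-6 [2.7, -1.3]
-12 [5.3, -3.0]
-18 [7.6, -4.8]
-24 [9.8, -6.9]
-30 [11.7, -9.3]
-36 [13.4, -11.8]
-42 [14.8, -14.5]
-48 [15.9, -17.3]
-54 [16.7, -20.2]
-60 [17.2, -23.1]
-66 [17.4, -26.2]
-72 [17.3, -29.2]
-78 [16.8, -32.2]
-84 [16.1, -35.1]
-90 [15.0, -37.9]
-96 [13.7, -40.6]
-102 [12.1, -43.2]
-108 [10.2, -45.5]
-114 [8.1, -47.7]
-120 [5.8, -49.6]
```

>>> arm_command:
  plan:
    - [0,0,-0.5,0,0,0,1]
    - [1.4,-0.6,-0.5,0,0,-3,1]
    - [2.7,-1.3,-0.5,0,0,-6,1]
    - [4.0,-2.1,-0.5,0,0,-9,1]
    - [5.3,-3.0,-0.5,0,0,-12,1]
    - [6.5,-3.9,-0.5,0,0,-15,1]
    - [7.6,-4.8,-0.5,0,0,-18,1]
    - [8.7,-5.8,-0.5,0,0,-21,1]
    - [9.8,-6.9,-0.5,0,0,-24,1]
    - [9.8,-6.9,-0.5,0,0,-24,1]

```text
time: 6.35
tool_pos: [0.52, 0.1991, 0.0762]
tool_rot: [0.001, 0.411, 0.912, 0.001]
ft_force: [-0.5, 1.1, 11.4]
opening: -0.0001
grip_force: 5.9
```

```bash
python3 - <<'E'
from bench import r
from h import *
s=r.read_state(); p=s["tool_pos"]; print(p,s["ft_force"],s["ft_torque"])
d=p[:2]-[.4985,.1797]; print(np.hypot(*d),np.degrees(np.arctan2(d[1],d[0])))
o=[]
for n in("top","side"):
    c=r.capture(n); o.append(cv2.resize(rectify(c,[.4985,.1797],-.22),(360,300)))
cv2.imwrite("pics/w2.png",np.hstack(o))
E
```

```text
[0.52004669 0.19911972 0.07621397] [-0.49210096  1.05783489 11.40065264] [0.14334654 0.07041875 0.01715816]
0.02900664635950769 42.02787351147627
```

View pics/w2.png

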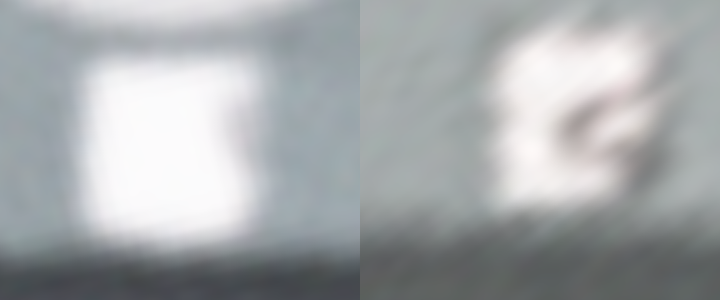

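The drum is following: the 6 has left to the left and the 5 is entering at the right edge, with little or no slip. Continue to -78°.

>>> arm_command:
  plan:
    - [1.9,-2.4,-0.3,0,0,-6,1]
    - [3.6,-4.9,-0.3,0,0,-12,1]
    - [5.0,-7.6,-0.3,0,0,-18,1]
    - [6.1,-10.4,-0.3,0,0,-24,1]
    - [6.9,-13.3,-0.3,0,0,-30,1]
    - [7.4,-16.2,-0.3,0,0,-36,1]
    - [7.6,-19.3,-0.3,0,0,-42,1]
    - [7.5,-22.3,-0.3,0,0,-48,1]
    - [7.0,-25.3,-0.3,0,0,-54,1]
    - [7.0,-25.3,-0.3,0,0,-54,1]

```text
time: 7.45
tool_pos: [0.5273, 0.1735, 0.0761]
tool_rot: [0.001, 0.781, 0.625, 0.001]
ft_force: [1.9, 0.2, 12.3]
opening: 0.0004
grip_force: 6.0
```

```bash
python3 - <<'E'
from bench import r
import numpy as np
s=r.read_state(); p=s["tool_pos"]; print(p,s["ft_force"],s["ft_torque"],s["joint_pos"].round(2))
d=p[:2]-[.4985,.1797]; a0=np.arctan2(d[1],d[0]); print(np.hypot(*d),np.degrees(a0))
for a in range(5,41,5):
    t=a0-np.radians(a); print(-a,((.029*np.array([np.cos(t),np.sin(t)])-d)*1e3).round(1).tolist())
E
```

```text
[0.52733212 0.17345027 0.07608911] [ 1.85930934  0.19582337 12.28467142] [-0.01170444 -0.27013906  0.03703262] [-0.05  0.46 -0.48  1.98  0.3   0.76 -0.92]
0.029501698263794403 -12.230390013086511
-5 [-1.1, -2.3]
-10 [-2.0, -4.7]
-15 [-3.0, -7.0]
-20 [-4.3, -9.2]
-25 [-5.7, -11.3]
-30 [-7.4, -13.2]
-35 [-9.1, -15.0]
-40 [-11.1, -16.7]
```

>>> arm_command:
  plan:
    - [-1.1,-2.3,0,0,0,-5,1]
    - [-2.0,-4.7,0,0,0,-10,1]
    - [-3.0,-7.0,0,0,0,-15,1]
    - [-4.3,-9.2,0,0,0,-20,1]
    - [-5.7,-11.3,0,0,0,-25,1]
    - [-7.0,-12.8,0,0,0,-29,1]
    - [-7.0,-12.8,0,0,0,-29,1]

```text
time: 8.15
tool_pos: [0.5206, 0.1605, 0.0762]
tool_rot: [0.0, 0.912, 0.41, 0.002]
ft_force: [2.8, -1.0, 12.5]
opening: 0.0002
grip_force: 6.1
```

```bash
python3 - <<'E'
from bench import r
from h import *
s=r.read_state(); p=s["tool_pos"]; print(p,s["ft_force"])
d=p[:2]-[.4985,.1797]; print(np.hypot(*d),np.degrees(np.arctan2(d[1],d[0])))
o=[]
for n in("top","side","wrist"):
    c=r.capture(n); o.append(cv2.resize(rectify(c,[.4985,.1797],-.22),(264,220)))
cv2.imwrite("pics/w3.png",np.hstack(o))
E
```

```text
[0.52064944 0.16051966 0.07618127] [ 2.8029128  -0.99045988 12.51903591]
0.029299883476856158 -40.89097592009452
```

View pics/w3.png

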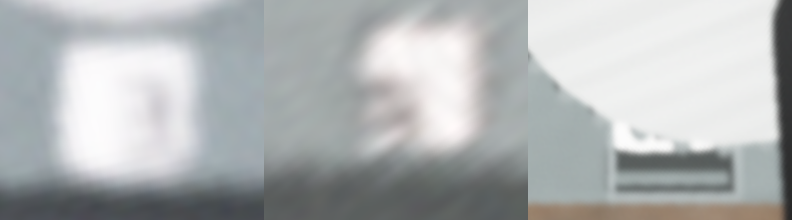

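The 3 (strokes at its right side) is in the window, slightly right of middle by about 2–3 mm after allowing for its shape. I'll add about 3°, then let it spring up slowly.

>>> arm_command:
  plan:
    - [-0.5,-0.6,0,0,0,-1.5,1]
    - [-1.0,-1.2,0,0,0,-3,1]
    - [-1.0,-1.2,0,0,0,-3,1]
    - [-1.0,-1.2,1,0,0,-3,1]
    - [-1.0,-1.2,2,0,0,-3,1]
    - [-1.0,-1.2,3,0,0,-3,1]
    - [-1.0,-1.2,4,0,0,-3,1]
    - [-1.0,-1.2,5,0,0,-3,1]
    - [-1.0,-1.2,5,0,0,-3,1]

```text
time: 9.2
tool_pos: [0.5193, 0.1594, 0.0808]
tool_rot: [0.0, 0.922, 0.387, 0.001]
ft_force: [2.7, -0.7, 5.4]
opening: 0.0004
grip_force: 2.9
```

At 0.0808 the force is 5.4 N, so the plate came fully up and has locked. I'll lift off and check with the wrist camera.

>>> arm_command:
  plan:
    - [0,0,5,0,0,0,1]
    - [0,0,30,0,0,0,1]
    - [-10,4,70,0,0,8,1]
    - [-20,8,110,0,0,16,1]
    - [-32,12,140,0,0,24,1]
    - [-44,16,160,0,0,32,1]
    - [-56,20,170,0,0,40,1]
    - [-66,22,180,0,0,48,1]
    - [-66,22,180,0,0,56,1]
    - [-66,22,180,0,0,56,1]

```text
time: 10.2
tool_pos: [0.4518, 0.1811, 0.2604]
tool_rot: [0.0, 0.631, 0.776, 0.0]
ft_force: [-0.2, -1.2, -0.4]
opening: -0.0003
grip_force: 0.0
```

```bash
python3 - <<'E'
from bench import r
from h import *
s=r.read_state(); print(s["time"],s["tool_pos"],s["ft_force"])
c=r.capture("wrist");a=cv2.resize(rectify(c,[.4985,.1797],-.22),(420,350))
im=cv2.resize(c["image"][...,::-1][80:330,100:420],(380,297)); o=np.zeros((350,800,3),np.uint8);o[:,:420]=a;o[:297,420:]=im
cv2.imwrite("pics/w4.png",o)
E
```

```text
10.2 [0.45181217 0.18111087 0.26039924] [-0.18671092 -1.16706626 -0.4385937 ]
```

View pics/w4.png

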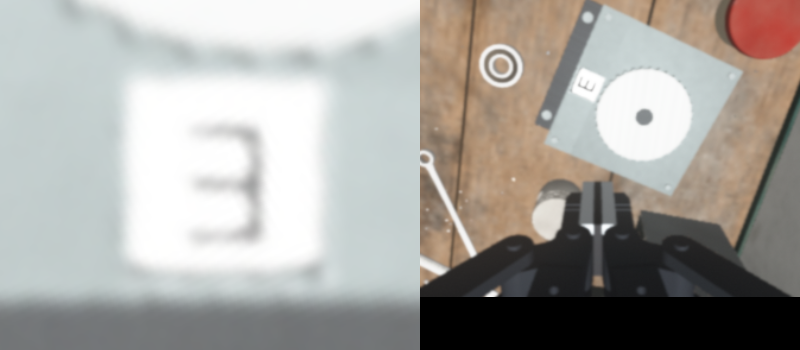

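The window shows a 3, centred at px 227 against the window's middle at 225. The plate is up and locked, nothing else was touched, and the tool is clear, so I'm handing in.

```bash
python3 -c "
from bench import r
print(r.finish_job())"
```

```text
the job is handed in; nothing more can be done
None
```

The drum is set to 3: the digit stands centred in the window, the plate sprang back up and locked, push readings stayed at about 12.5 N, the bystanders were not touched, and the job was handed in at about 10 s.

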